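# Fit the cutter collar and hold the spindle lock

## Robot

A 7-joint arm with a two-finger parallel gripper is mounted at the origin on the work surface. World frame = base frame: x ahead of the robot, y to its left, z up, the work surface at z = 0. Lengths are in m, angles in rad, forces in N, time in s.
With the tool pointing down it reaches from about 0.35 to 0.9 m from the base axis. Payload 8.1 kg.
Tool frame: the origin (TCP) lies at the very end of the fingers, on their centre line; the grasp point (between the pads) lies 19 mm behind it; z points along the fingers, y is the line along which they close (so a half turn about z gives the same grasp; the last joint's range is limited). The gripper opens to 92 mm and grips with 3 to 60 N. Pads are 19 mm wide; open, the fingers measure 130 mm over their backs; the gripper's body (75 mm by 190 mm) begins 47 mm behind the grasp point.
Start: joints at [1.082, 0.434, 0.025, 1.573, -0.012, 1.134, -0.075], TCP at [0.235, -0.579, 0.227] pointing down, gripper open.
Joint ranges: [-2.62, 2.62], [-0.44, 2.09], [-1.27, 1.32], [0.08, 2.57], [-1.32, 4.46], [0.12, 2], [-2.74, 2.74]. Speed limits (rad/s): [2.22, 2.22, 3.01, 3.01, 3.14, 3.14, 3.14].

## Interface

Orientations are given as a unit quaternion [w, x, y, z].
In Python, from cell import robot gives the robot as it stands.
- The arm moves only by the shell command python3 drive.py 'ROWS'. ROWS is rows parted by semicolons, their numbers by spaces, 1 to 5 of them, each of 7 numbers: the finger opening in m, then dx, dy, dz in m, then a rotation vector rx, ry, rz in rad; each row shifts and turns the commanded pose from where the row before left it, along the tool's axes as they then stand; what a row does not reach is not made up. A row lasts 1/10 s, in which the tool goes at most 0.05 m and 0.15 rad, less where a joint would pass 70% of its speed; a pose out of reach is approached as far as the arm can. The fingers move at their own pace and stop on an object; the grip force is fixed at half the most. Time passes only in rows, so rows that do not move let the fingers close. It prints the time, the measured TCP pose, the force, the opening and the grip force at its end.
- robot.get_obs(): the state, without advancing time (a new reading comes with each control period).
- robot.snapshot(name): name is "scene" or "top" or "wrist"; returns the picture (480x640x3 uint8, blue, green, red); there is no depth.
- robot.camera_model(name): a dict with "intrinsics" (3x3 intrinsics, pixels), "R" (3x3) and "t" (3): a world point X has camera coordinates R X + t. Camera axes: x right, y down, z forward; pixel columns grow to the right and rows downward; lengths in m; the calibration is good to about 2 mm. A picture is of the moment at which its call begins: read the wrist's pose just before it. camera_model takes no time and is no camera call; for the wrist camera it gives the pose at the moment of the call.
- robot.close_job(): hands the job in; it is judged then, once.
The state is a dict: "clock": time; "joint_positions": joint angles; "dq": joint speeds; "joint_efforts": joint torques, N m; "ee_pos": TCP position; "orientation": TCP orientation; "wrist_force": force on the tool from outside, world axes, zero at the start; "moment": the same for the moment, N m; "opening": finger opening in m; "gripper_force": force on a finger pad.
Only numpy, scipy, OpenCV 4.12 (cv2) and the standard library are available. Lean on these libraries where they do the work, as an engineer would, in place of code of your own. Each camera call takes 0.05 s, during which the arm holds its last target. There are 200 camera calls.

## Task

Slide the steel collar over the key machine's upright spindle until it sits fully home on the shoulder, and let go of it. Then take the orange-handled pin out of its black holder, reach its point down through the yellow-ringed hole in the machine and press the recessed red spindle-lock button fully down, so that a colleague can tighten the nut. Finish while still gripping the pin and holding the button down, the collar still in place, and leave the other things on the bench where they are.

Things in the scene. Friction and masses are not known exactly. Their poses are not given: they have to be found in the camera images.
- machine: The fixed key machine: white slab base 200 (its x) by 340 (its y) by 60 mm high, origin at the centre of its underside, on the bench; z up. A blue motor hood covers the top from y = +70 to +170 mm (x = -80 to +80), rising to 120 mm above the bench. The upright steel spindle stands at y = -20 mm, the yellow-ringed hole is at y = -120 mm, both at x = 0. Its place and yaw (up to 0.25 rad) vary.
- seat (a point): Centre of the spindle's shoulder, where the collar's underside must come to rest, 70 mm above the bench. The shoulder is a dark disc 32 mm in diameter standing 10 mm above the slab; the spindle is 16 mm in diameter and rises 42 mm above this point, its top 6 mm tapering to 10 mm diameter.
- aperture (a point): Centre of the mouth of the round hole, 18 mm in diameter with straight upright walls, in the top of the white slab, 60 mm above the bench, with a flat yellow ring painted round it (40 mm outside diameter). The red button (15 mm diameter, flat top) lies 26 mm straight below this point when not pressed.
- lock (a joint): Travel of the recessed red spindle-lock button: 0 m as it rests, up to 0.007 m fully down (33 mm below the mouth of the hole). It has a spring: about 2.4 N starts it moving, 8 N brings it fully down, where it meets a hard stop; it springs back when let go.
- collar: Plain steel collar (spacer ring) lying flat on the bench: 40 mm outside diameter, 19 mm bore, 24 mm high, about 0.17 kg (varies), either way up alike. Origin at the centre of its underside, z along the bore.
- holder: Fixed black block 60 by 60 by 65 mm high in which the pin stands, in a 14 mm hole at its centre. Origin at the centre of its underside.
- pin: The pressing pin, standing upright in the holder, about 0.07 kg (varies). Origin at its point, 5 mm above the bench at the start; z runs up along the pin. Steel shank 8 mm in diameter and 60 mm long, then a steel flange 28 mm in diameter from 60 to 64 mm that rests on the holder's top, then a round orange handle 20 mm in diameter from 64 to 114 mm.
- cutter: Bystander: brass cutter disc 50 mm in diameter and 10 mm thick with a 24 mm hub rising to 18 mm, lying on the bench; it may change places with the collar. Origin at the centre of its underside.
- padlock: Bystander: brass padlock lying flat, 40 by 48 by 22 mm, its steel shackle to +x up to 52 mm from the origin. Origin under the centre of the brass block.
- fob: Bystander: black car key lying flat, fob 65 by 36 by 14 mm, blade to +x up to 68 mm from the origin. Origin under the centre of the fob.

How it is judged:
On the way, in this order (a step that is already met when the one before it is completed fails the run):
1. the collar sits fully home on the spindle's shoulder, let go (z of collar in the frame of seat between -0.003 and 0.003 m and horizontal distance between collar and seat below 0.004 m and angle between the z axis of collar and the z axis of machine, either way round below 0.08 rad and contact force between the arm and collar below 0.1 N), for 0.3 s.
2. the pin, gripped, is drawn out of its holder (height (world z) of pin above 0.066 m and contact force between pin and holder below 0.05 N and contact force between the fingers and pin above 2 N), for 0.1 s.
3. the pin, gripped, holds the recessed lock button down, the collar still home (z of collar in the frame of seat between -0.003 and 0.003 m and horizontal distance between collar and seat below 0.004 m and angle between the z axis of collar and the z axis of machine, either way round below 0.08 rad and value of joint lock above 0.0055 m and contact force between pin and lock above 2 N and contact force between the fingers and pin above 2 N), for 0.5 s.
At the end, for the whole second after the job is handed in: Collar within 3 mm of the shoulder, 4 mm of the axis, square within 0.08 rad, untouched by the robot; the fingers grip the pin (over 2 N), the still pin presses the lock button with over 2 N and holds it at least 5.5 of its 7 mm down through the last second (all of step 3 and contact force between the arm and collar below 0.1 N and linear speed of pin below 0.02 m/s); the arm keeps its last pose, push and grip.
It fails at once if another thing on the bench (cutter disc, padlock, car key) is moved by more than 30 mm (distance of any of cutter, padlock, fob from where it was at the start of the episode above 0.03 m).
It fails at once if the fingers themselves push the lock button (contact force between the fingers and lock above 0.5 N).
It also fails if it takes over 58 s, if anything falls off the work surface, if the arm or the gripper's body presses on something with over 40 N, if the wrist force passes 120 N, or if a joint passes its speed limit or range.

## Working session

There is one attempt and no reset: what is moved stays moved. The work goes in short steps, Python scripts to look and compute and a shell command to move; the robot and the scene stay as the last step left them, time stands still between calls to the robot, and variables do not carry over. Pictures are saved under pics/ and viewed, at most 10 in all, crops included, and the job is handed in when it is done.

```bash
ls; mkdir -p pics
python3 - <<'E'
from cell import robot
import cv2
o=robot.get_obs();print(o['clock'],o['ee_pos'],o['orientation'],o['opening'])
for n in('scene','top'):
    cv2.imwrite(f'pics/{n}0.png',robot.snapshot(n)); m=robot.camera_model(n); print(n,m)
m=robot.camera_model('wrist');print(m)
E
```

```text
cell.py
drive.py
pics
0.0 [ 0.23495246 -0.57861133  0.22595754] [-7.50973292e-04  9.81458516e-01  1.91673086e-01 -2.13098732e-04] 0.09148828337813238
scene {'intrinsics': array([[478.43227915,   0.        , 323.45852292],
       [  0.        , 478.43227915, 242.71800807],
       [  0.        ,   0.        ,   1.        ]]), 'R': array([[ 0.83465257,  0.55050679,  0.01724436],
       [ 0.42884407, -0.6299094 , -0.64753912],
       [-0.3456123 ,  0.54786533, -0.76183707]]), 't': array([-0.52375962, -0.18384763,  1.24506482])}
top {'intrinsics': array([[534.84208827,   0.        , 323.82309597],
       [  0.        , 534.84208827, 231.53913121],
       [  0.        ,   0.        ,   1.        ]]), 'R': array([[-0.01123448, -0.99990683, -0.0077534 ],
       [-0.99421125,  0.0119984 , -0.10677096],
       [ 0.10685404,  0.006509  , -0.99425341]]), 't': array([0.03771099, 0.58659788, 1.05580521])}
{'intrinsics': array([[349.34069636,   0.        , 321.24613356],
       [  0.        , 349.34069636, 241.46283862],
       [  0.        ,   0.        ,   1.        ]]), 'R': array([[ 3.76143888e-01, -9.26560817e-01, -9.09924711e-04],
       [-8.92030385e-01, -3.62391267e-01,  2.70100653e-01],
       [-2.50594430e-01, -1.00785029e-01, -9.62831662e-01]]), 't': array([-0.62483222, -0.03369011,  0.38878331])}
```

View pics/top0.png

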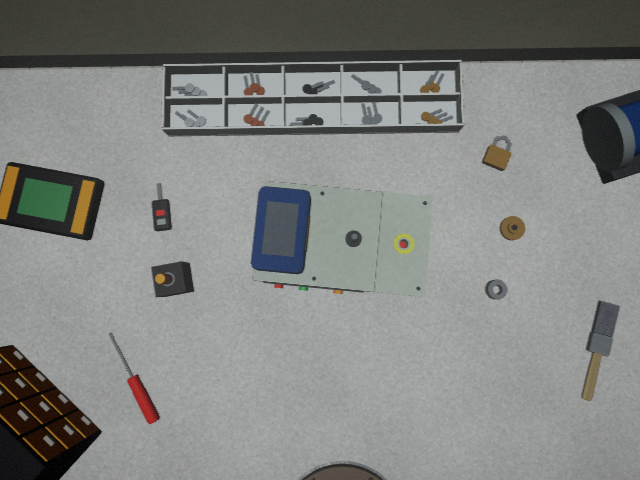

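View pics/scene0.png

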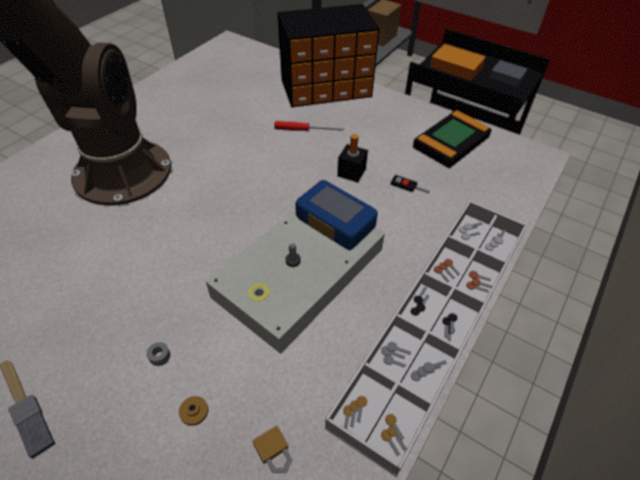

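The top view shows the collar at (496,289), cutter (512,228), spindle (353,239), yellow ring (403,244), holder (172,279) and pin handle (160,279). In the scene view the collar is at (158,353), ring (259,292), spindle tip (293,247) and pin handle (354,143). Next I triangulate them.

```bash
cat > h.py <<'E'
import numpy as np, cv2
from cell import robot
from scipy.spatial.transform import Rotation as Rn
def P(m): return m['intrinsics']@np.c_[m['R'],m['t']]
def tri(m1,p1,m2,p2):
    X=cv2.triangulatePoints(P(m1),P(m2),np.float64(p1).reshape(2,1),np.float64(p2).reshape(2,1)); return X[:3,0]/X[3,0]
def proj(m,X):
    x=P(m)@np.append(X,1); return x[:2]/x[2]
def onz(m,p,z):
    d=m['R'].T@np.linalg.inv(m['intrinsics'])@[p[0],p[1],1.]; c=-m['R'].T@m['t']; return c+d*(z-c[2])/d[2]
def blob(im,lo,hi,c,r):
    """outer contour (hsv mask) near c: centroid, min-area-ellipse"""
    h=cv2.cvtColor(im,cv2.COLOR_BGR2HSV); M=cv2.inRange(h,np.array(lo),np.array(hi))
    k=np.zeros_like(M); cv2.circle(k,tuple(int(v) for v in c),r,255,-1); M&=k
    cs,_=cv2.findContours(M,cv2.RETR_EXTERNAL,cv2.CHAIN_APPROX_NONE)
    b=max(cs,key=cv2.contourArea); mo=cv2.moments(b)
    return np.array([mo['m10'],mo['m01']])/mo['m00'], (cv2.fitEllipse(b) if len(b)>5 else None), cv2.contourArea(b)
def tool(dX,o=None):
    """world shift -> tool axes"""
    o=o or robot.get_obs(); return Rn.from_quat(np.roll(o['orientation'],-1)).inv().apply(dX)
E
python3 - <<'E'
from h import *
T=cv2.imread('pics/top0.png');S=cv2.imread('pics/scene0.png')
mt=robot.camera_model('top');ms=robot.camera_model('scene')
a=blob(T,(22,120,100),(35,255,255),(403,244),18);b=blob(S,(22,100,90),(35,255,255),(259,292),18)
print('ring',a,b,tri(mt,a[1][0],ms,b[1][0]),onz(mt,a[1][0],.06),onz(ms,b[1][0],.06))
a=blob(T,(8,150,100),(22,255,255),(160,279),15);b=blob(S,(5,120,60),(22,255,255),(354,145),15)
print('handle',a,b,tri(mt,a[0],ms,(354.5,136)))
print('pin top z.119',onz(mt,a[1][0],.119),onz(ms,(354.5,136),.119))
print('collar',tri(mt,(496,289),ms,(158,352)),onz(mt,(496,289),.02),onz(ms,(158,351),.024))
print('spindle tip',tri(mt,(353.5,238.5),ms,(293,246)),onz(mt,(353,238),.112),onz(ms,(293,246),.112))
print('holder',onz(mt,(172,279),.065))
for n,I,c in(('T',T,(496,289)),('S',S,(158,352))):
    x,y=c;print(I[y-10:y+11,x-12:x+13].mean(2).astype(int)[::2])
E
```

```text
ring (array([403.5376733, 243.3098252]), ((403.5528869628906, 243.31256103515625), (18.590269088745117, 19.093839645385742), 164.2620086669922), 276.5) (array([258.51489362, 291.52978723]), ((258.5180969238281, 291.531005859375), (15.453369140625, 19.456939697265625), 81.00979614257812), 235.0) [ 0.55819302 -0.12646548  0.06137204] [ 0.55868593 -0.12631694  0.06      ] [ 0.557022   -0.12620081  0.06      ]
handle (array([159.58333333, 278.23232323]), ((159.57997131347656, 278.2514953613281), (9.239564895629883, 9.31701946258545), 78.07123565673828), 66.0) (array([353.55      , 142.98333333]), ((353.59112548828125, 142.52442932128906), (6.044708251953125, 22.407062530517578), 3.447158098220825), 90.0) [0.49414966 0.33613673 0.1186989 ]
pin top z.119 [0.49410313 0.33604443 0.119     ] [0.49434305 0.33578804 0.119     ]
collar [ 0.46646284 -0.31772116  0.01802315] [ 0.46693347 -0.31660223  0.02      ] [ 0.46775976 -0.31815244  0.024     ]
spindle tip [ 0.5663869  -0.02461416  0.10467455] [ 0.56548424 -0.02432215  0.112     ] [ 0.57157562 -0.02817841  0.112     ]
holder [0.49363259 0.328
[... 1629 characters left out ...]
35  37  34  35  39  39  40  50  71  92
   98  97  95  84  80 111 140]
 [128 107  96  95  98  85  59  39  32  35  44  62  84 101 109 107  98  96
   99  96  90  70  48  72 114]
 [122  99  95  96  96  95  75  55  45  67 101 129 142 140 124 108  97  97
   94  89  73  51  38  53  97]
 [124 104  93  96  95  97  95  89  89  96 111 117 110 104  97  95  94  93
   77  63  44  34  33  59 106]
 [147 129  98  86  90  94  97  98  97  98  97  99  96  93  90  87  76  62
   44  38  36  33  54  94 134]
 [150 146 129  93  71  64  71  81  82  82  80  76  71  60  58  47  40  39
   39  35  35  56  94 131 147]
 [151 152 146 130  98  63  45  40  42  45  40  45  44  37  37  36  38  34
   38  48  77 105 130 144 149]]
```

```bash
R='0.09 0.039 -0.0192 0 0 0 0'; python3 drive.py '0.09 0.039 -0.0192 0 0 0 0;0.09 0.039 -0.0192 0 0 0 0;0.09 0.039 -0.0192 0 0 0 0;0.09 0.039 -0.0192 0 0 0 0;0.09 0.039 -0.0192 0 0 0 0'; python3 drive.py '0.09 0.02 -0.01 0 0 0 0;0.09 0 0 0 0 0 0;0.09 0 0 0 0 0 0'
cat >> h.py <<'E'
def wsnap(n):
    m=robot.camera_model('wrist'); im=robot.snapshot('wrist'); cv2.imwrite(f'pics/{n}.png',im); np.savez(f'pics/{n}.npz',**m); return m,im
E
python3 - <<'E'
from h import *
o=robot.get_obs();print(o['ee_pos'],o['clock'],abs(o['dq']).max())
m,im=wsnap('w1');print(proj(m,[.4665,-.319,.024]),-m['R'].T@m['t'])
E
```

```text
clock: 0.6
ee_pos: [0.3805, -0.4152, 0.2265]
orientation: [-0.0, 0.981, 0.192, -0.0]
wrist_force: [0.7, -0.4, -1.0]
opening: 0.0898
gripper_force: 0.0
clock: 0.9
ee_pos: [0.3944, -0.3998, 0.2265]
orientation: [-0.0, 0.981, 0.192, -0.0]
wrist_force: [-0.6, -0.0, -0.5]
opening: 0.0903
gripper_force: 0.0
[ 0.39438002 -0.39979826  0.22648338] 0.9 0.026426690163226307
[271.65210305 116.90765249] [ 0.46180806 -0.37284075  0.38327776]
```

View pics/w1.png

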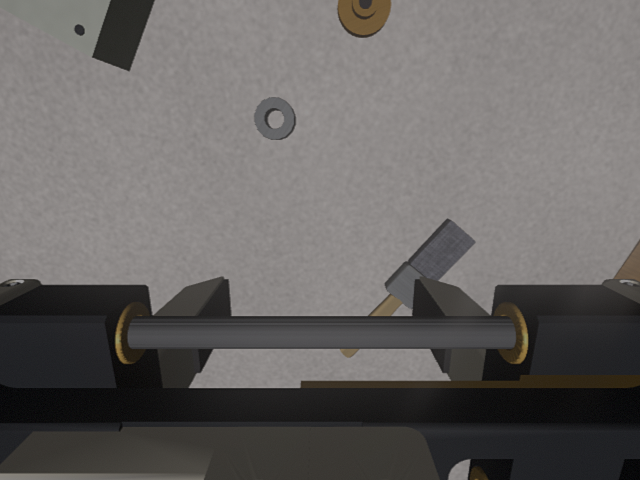

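The wrist picture shows the collar at (275,118), close to its predicted place, with the cutter at (363,8) and nothing near the descent. I'll take a second wrist view from nearer.

```bash
python3 drive.py '0.08 0.018 -0.0087 0.025 0 0 0;0.08 0.018 -0.0087 0.025 0 0 0;0.08 0.018 -0.0087 0.025 0 0 0;0.08 0 0 0 0 0 0;0.08 0 0 0 0 0 0' | sed -n 2p
cat >> h.py <<'E'
def dark(im,c,r):
    """darkest-class (Otsu) blob around c: enclosing ellipse centre, axes"""
    x,y=[int(v) for v in c]; g=cv2.GaussianBlur(cv2.cvtColor(im,cv2.COLOR_BGR2GRAY),(3,3),0)[max(y-r,0):y+r,max(x-r,0):x+r]
    _,M=cv2.threshold(g,0,255,cv2.THRESH_BINARY_INV+cv2.THRESH_OTSU)
    cs,_=cv2.findContours(M,cv2.RETR_EXTERNAL,cv2.CHAIN_APPROX_NONE); b=cv2.convexHull(max(cs,key=cv2.contourArea)); e=cv2.fitEllipse(b)
    return np.array(e[0])+[max(x-r,0),max(y-r,0)],e[1]
E
python3 - <<'E'
from h import *
from scipy.optimize import least_squares
m2,i2=wsnap('w2');m1=dict(np.load('pics/w1.npz'));i1=cv2.imread('pics/w1.png')
mt=robot.camera_model('top');T=cv2.imread('pics/top0.png')
p1=dark(i1,(274,118),35);g=proj(m2,[.4665,-.319,.02]);p2=dark(i2,g,50);p0=dark(T,(496,289),20)
print(p1,g,p2,p0)
X=tri(m1,p1[0],m2,p2[0]);print(X,tri(mt,p0[0],m2,p2[0]))
for z in(.024,.018,.012):print(z,onz(m1,p1[0],z),onz(m2,p2[0],z),onz(mt,p0[0],z))
# model silhouette: cylinder hull projected, fit x,y
from scipy.spatial.transform import Rotation
t=np.linspace(0,2*np.pi,60)
def sil(m,x,y):
    pts=np.array([proj(m,[x+.02*np.cos(a),y+.02*np.sin(a),z]) for a in t for z in(0,.024)],np.float32); return np.array(cv2.fitEllipse(cv2.convexHull(pts))[0])
for m,p in((m1,p1),(m2,p2)):print('fit',least_squares(lambda v:sil(m,*v)-p[0],[.4665,-.319],x_scale=.01,diff_step=1e-3).x)
o=robot.get_obs();print(o['ee_pos'],o['wrist_force'])
E
```

```text
ee_pos: [0.4336, -0.3566, 0.1515]
(array([274.69765854, 118.36491394]), (41.11600112915039, 44.34624099731445)) [293.07969617 178.84212012] (array([295.65335464, 179.37709045]), (49.213661193847656, 50.198856353759766)) (array([495.42827988, 289.01940918]), (20.475908279418945, 22.36056900024414))
[ 0.46642822 -0.32101616  0.01589332] [ 0.46633369 -0.3202598   0.00501478]
0.024 [ 0.46635846 -0.32219842  0.024     ] [ 0.46736039 -0.32122111  0.024     ] [ 0.46692165 -0.31420298  0.024     ]
0.018 [ 0.46643445 -0.32135268  0.018     ] [ 0.46664567 -0.3210405   0.018     ] [ 0.46690022 -0.31606581  0.018     ]
0.012 [ 0.46651045 -0.32050695  0.012     ] [ 0.46593094 -0.32085988  0.012     ] [ 0.4668788  -0.31792865  0.012     ]
fit [ 0.46613339 -0.32151405]
fit [ 0.46655505 -0.32125391]
[ 0.43378384 -0.35733228  0.15223149] [-0.17925611  0.23647917 -0.88490917]
```

```bash
python3 drive.py '0.08 0.0219 -0.0105 0.01 0 0 0;0.08 0.0219 -0.0105 0.01 0 0 0;0.08 0 0 0.035 0 0 0;0.08 0 0 0.035 0 0 0;0.08 0 0 0.035 0 0 0' | sed -n 2p
python3 drive.py '0.08 0 0 0.01 0 0 0;0.08 0 0 0.01 0 0 0;0.08 0 0 0 0 0 0;0.08 0 0 0 0 0 0;0.08 0 0 0 0 0 0'
```

```text
ee_pos: [0.4676, -0.322, 0.0272]
clock: 2.5
ee_pos: [0.4683, -0.3202, 0.0082]
orientation: [0.001, 0.981, 0.192, 0.001]
wrist_force: [0.3, -0.1, 0.5]
opening: 0.0801
gripper_force: 0.0
```

```bash
python3 drive.py '0.08 -0.002 0 0.003 0 0 0;0.08 0 0 0 0 0 0;0.03 0 0 0 0 0 0;0.03 0 0 0 0 0 0;0.03 0 0 0 0 0 0'
python3 drive.py '0.03 0 0 0 0 0 0;0.03 0 0 0 0 0 0;0.03 0 0 0 0 0 0;0.03 0 0 -0.02 0 0 0;0.03 0 0 -0.04 0 0 0'
python3 drive.py '0.03 0 0 -0.05 0 0 0;0.03 0 0 -0.05 0 0 0;0.03 0 0 0 0 0 0;0.03 0 0 0 0 0 0'
```

```text
clock: 3.0
ee_pos: [0.4656, -0.3203, 0.0038]
orientation: [0.0, 0.981, 0.192, 0.0]
wrist_force: [0.5, 0.4, 0.4]
opening: 0.0603
gripper_force: 0.0
clock: 3.5
ee_pos: [0.4634, -0.319, 0.0617]
orientation: [-0.002, 0.981, 0.192, -0.002]
wrist_force: [1.5, -0.0, -1.0]
opening: 0.0387
gripper_force: 30.0
clock: 3.9
ee_pos: [0.4659, -0.3206, 0.1646]
orientation: [0.001, 0.981, 0.192, 0.001]
wrist_force: [-0.3, -0.3, -3.1]
opening: 0.039
gripper_force: 30.0
```

```bash
python3 drive.py '0.03 0.0286 -0.0337 0 0 0 0;0.03 0.0286 -0.0337 0 0 0 0;0.03 0.0286 -0.0337 0 0 0 0;0.03 0.0286 -0.0337 0 0 0 0;0.03 0.0286 -0.0337 0 0 0 0' | sed -n 2p
python3 drive.py '0.03 0 0 0 0 0 0;0.03 0 0 0 0 0 0'
python3 - <<'E'
from h import *
m,im=wsnap('w3')
print(proj(m,[.567,-.026,.07]),proj(m,[.567,-.026,.112]),proj(m,[.5582,-.1264,.06]))
E
```

```text
ee_pos: [0.5334, -0.1085, 0.1615]
clock: 4.6
ee_pos: [0.5336, -0.1089, 0.1617]
orientation: [-0.001, 0.981, 0.193, -0.002]
wrist_force: [0.2, -0.7, -2.2]
opening: 0.0386
gripper_force: 30.0
[228.2533786  158.36904637] [209.49272633 161.58606498] [354.59758851 220.58912095]
```

View pics/w3.png

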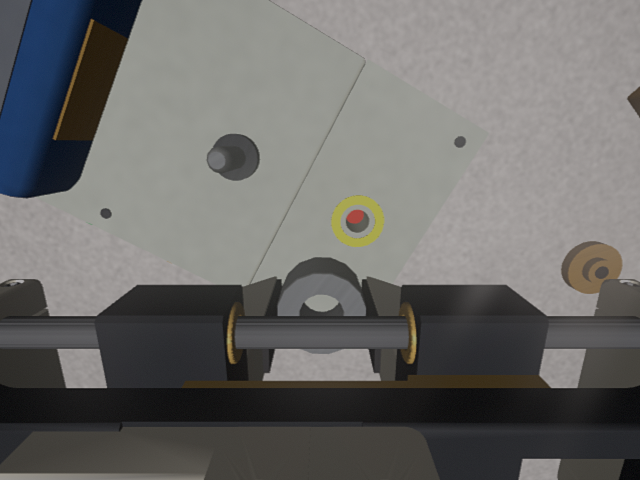

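The picture shows the shoulder disc at (234,157), spindle tip (217,159), yellow ring (357,221) with red button, and the collar gripped centrally at (321,298). I'll fit the machine pose with ring centre and spindle silhouette.

```bash
cat > fit.py <<'E'
from h import *
from scipy.optimize import least_squares
t=np.linspace(0,2*np.pi,48)
def hull_e(m,discs):
    pts=np.array([proj(m,[x+r*np.cos(a),y+r*np.sin(a),z]) for x,y,z,r in discs for a in t],np.float32)
    h=cv2.convexHull(pts)[:,0]; h2=np.array(h)
    return polyc(h2)
def polyc(h):
    mo=cv2.moments(h.reshape(-1,1,2).astype(np.float32)); c=np.array([mo['m10'],mo['m01']])/mo['m00']; return c
def dhull(im,c,r,out=None):
    x,y=[int(v) for v in c]; g=cv2.cvtColor(im,cv2.COLOR_BGR2GRAY)[y-r:y+r,x-r:x+r]
    _,M=cv2.threshold(g,0,255,cv2.THRESH_BINARY_INV+cv2.THRESH_OTSU)
    cs,_=cv2.findContours(M,cv2.RETR_EXTERNAL,cv2.CHAIN_APPROX_NONE); h=cv2.convexHull(max(cs,key=cv2.contourArea))[:,0]+[x-r,y-r]
    return polyc(h.astype(np.float32))+0, h.min(0),h.max(0)
def spindle(m,x,y): return hull_e(m,[(x,y,.06,.016),(x,y,.07,.016),(x,y,.106,.008),(x,y,.112,.005)])
def fit(m,im,g=(.567,-.026)):
    c,lo,hi=dhull(im,(proj(m,[*g,.07])+proj(m,[*g,.112]))/2,42)
    s=least_squares(lambda v:spindle(m,*v)-c,g,x_scale=.01,diff_step=1e-3).x
    rp=proj(m,[.5582,-.1264,.06]); e=blob(im,(22,80,60),(38,255,255),rp,45)
    return s,onz(m,e[1][0],.06),c,lo,hi,e[1]
E
python3 - <<'E'
from fit import *
m=dict(np.load('pics/w3.npz'));im=cv2.imread('pics/w3.png');r=fit(m,im);print(r)
d=r[0]-r[1][:2];print(np.hypot(*d),np.arctan2(-d[0],d[1]))
mt=robot.camera_model('top');T=cv2.imread('pics/top0.png')
print(tri(m,r[5][0],mt,(403.55,243.3)))
o=robot.get_obs();print(o['ee_pos'],tool(np.r_[r[0]-o['ee_pos'][:2],0],o))
E
```

```text
(array([ 0.56931493, -0.02948937]), array([ 0.55886891, -0.12825882,  0.06      ]), array([233.69850639, 156.80127001]), array([207, 134]), array([259, 180]), ((357.2067565917969, 220.70094299316406), (50.488162994384766, 52.27351379394531), 61.68424987792969))
0.09932031787493033 -0.10536993612083308
[ 0.55877502 -0.12682977  0.06036433]
[ 0.5333843  -0.11056489  0.16192915] [ 0.06382499 -0.06156788 -0.00012756]
```

```bash
python3 drive.py '0.03 0.03 -0.03 0 0 0 0;0.03 0 0 0 0 0 0;0.03 0 0 0 0 0 0;0.03 0 0 0 0 0 0' | sed -n 2p
python3 - <<'E'
from fit import *
for i in range(3):
    o=robot.get_obs(); m,im=wsnap(f'w4{i}'); r=fit(m,im,(.5693,-.0293))
    cc=tool(-m['R'].T@m['t']-o['ee_pos'],o)
    print(o['ee_pos'].round(4),cc.round(4),r[0],r[1],r[2:5],tool(np.r_[r[0]-o['ee_pos'][:2],0],o).round(4))
m1=dict(np.load('pics/w3.npz'));print(tri(m1,(357.2,220.7),m,r[5][0]))
E
```

```text
ee_pos: [0.5503, -0.0732, 0.163]
[ 0.5503 -0.0732  0.163 ] [ 0.0725  0.0004 -0.1569] [ 0.56938651 -0.02927123] [ 0.55890164 -0.12818697  0.06      ] (array([273.84753551, 198.19893484]), array([252, 176]), array([296, 220])) [ 0.0342 -0.0336 -0.0001]
[ 0.5504 -0.0732  0.1632] [ 0.0725  0.0004 -0.1568] [ 0.56944955 -0.02928259] [ 0.55890319 -0.1282084   0.06      ] (array([273.83375131, 198.23312435]), array([252, 176]), array([296, 220])) [ 0.0341 -0.0336 -0.0001]
[ 0.5505 -0.073   0.1634] [ 0.0725  0.0004 -0.1568] [ 0.56948903 -0.02921103] [ 0.55886639 -0.12822309  0.06      ] (array([273.96374306, 198.41307765]), array([252, 176]), array([296, 220])) [ 0.034  -0.0335 -0.    ]
[ 0.55883052 -0.12828445  0.05981375]
```

View pics/w42.png

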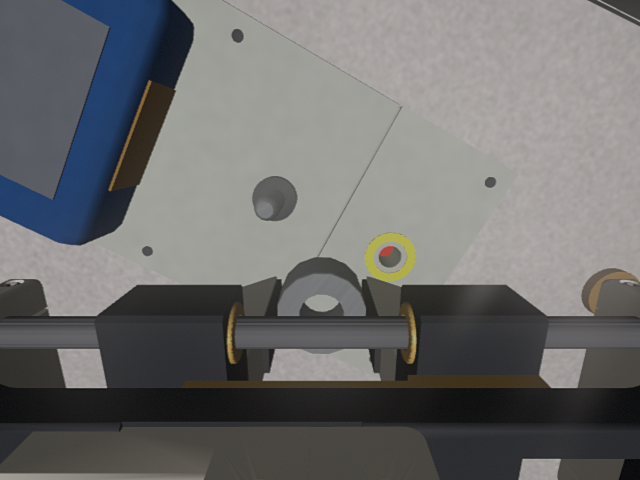

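The spindle disc is at (277,197), its tip (265,209), the ring at (390,256), and the collar sits level in the fingers. I'll check the collar's place in the hand by comparing its visible outline to a model.

Run:
```python
from fit import *
o=robot.get_obs();m=robot.camera_model('wrist');im=cv2.imread('pics/w42.png');R=Rn.from_quat(np.roll(o['orientation'],-1))
def w(p): return proj(m,o['ee_pos']+R.apply(p))
for ox in(-.002,0,.002):
    f=lambda z,r:np.array([w([ox+r*np.cos(a),r*np.sin(a),z]) for a in t])
    b=f(.0045,.02);u=f(-.0195,.02);bu=f(-.0195,.0095);bb=f(.0045,.0095)
    print(ox,'bottom outer top row',b[:,1].min(),'top face outer: min row',u[:,1].min(),'x',u[:,0].min(),u[:,0].max(),'bore top-face min row',bu[:,1].min(),'x',bu[:,0].min(),bu[:,0].max(),'lower bore max row',bb[:,1].max())
g=cv2.cvtColor(im,cv2.COLOR_BGR2GRAY)
print(g[250:320,321]); print(g[312,270:375])
```

```text
-0.002 bottom outer top row 259.77625492804617 top face outer: min row 278.06275514580796 x 274.3388705997617 365.93109364210636 bore top-face min row 300.95124762197025 x 298.3811923848069 341.9031294359808 lower bore max row 314.6618719651748
0 bottom outer top row 255.86583203545632 top face outer: min row 273.60253270887216 x 274.170663935055 366.08988620400146 bore top-face min row 296.65858286630737 x 298.29916673047114 341.9758435593919 lower bore max row 311.0938413251752
0.002 bottom outer top row 251.9304138900195 top face outer: min row 269.1092838886002 x 274.0012518571708 366.24981660001515 bore top-face min row 292.3347384780897 x 298.2165557065909 342.0490765764039 lower bore max row 307.5040299763748
[111 128 147 160 160 162 162  97  68  69  71  71  70  70  70  71  71  70
  71  70  69  70  74  88 116 122 120 120 120 121 121 123 122 121 119 118
 117 118 115 117 116 117 116 116 130 159 158 158 158 158 159 159 159 160
 159 160 159 159 159 160 161 134  66  60  62  62  44  45  51  66]
[ 40  38  39  39  38  37  39  78 121 119 117 116 117 117 116 116 116 118
 118 118 118 118 118 118 118 119 119 121 117  87  55  53  54  56  56  55
  57  58  58  57  58  58  59  57  57  54  53  55  60  60  61  66  66  69
  68  64  63  60  63  65  67  68  69  68  70  70  71  69  70  67  69  67
  69  85 111 118 116 116 117 117 117 120 119 118 117 117 117 116 118 118
 117 118 118 119 121 110  47  37  41  41  41  39  40  41  40]
```

Collar offset in hand is about (-0.2, +0.5) mm, so move (34.2, -34) mm and then lower.

```bash
python3 drive.py '0.03 0.0171 -0.017 0 0 0 0;0.03 0.0171 -0.017 0 0 0 0;0.03 0 0 0.02 0 0 0;0.03 0 0 0.01 0 0 0;0.03 0 0 0 0 0 0' | sed -n 2p
python3 drive.py '0.03 0 0 0 0 0 0;0.03 0 0 0 0 0 0'
python3 - <<'E'
from h import *
for i in range(1):
    o=robot.get_obs();print(o['ee_pos'],tool(np.r_[np.array([.5694,-.0293])-o['ee_pos'][:2],0],o),o['wrist_force'])
E
```

```text
ee_pos: [0.5685, -0.0281, 0.1321]
clock: 5.9
ee_pos: [0.5703, -0.0277, 0.1344]
orientation: [0.0, 0.982, 0.191, 0.0]
wrist_force: [-0.1, 0.3, -0.9]
opening: 0.0386
gripper_force: 30.0
[ 0.57030942 -0.02767643  0.13437161] [-1.45211938e-03  1.16378050e-03 -2.88277543e-07] [-0.0541224   0.29161648 -0.88269676]
```

```bash
python3 drive.py '0.03 -0.001 0.0006 0.004 0 0 0;0.03 0 0 0.004 0 0 0;0.03 0 0 0.004 0 0 0;0.03 0 0 0.004 0 0 0;0.03 0 0 0 0 0 0' 
python3 drive.py '0.03 0 0 0.004 0 0 0;0.03 0 0 0.004 0 0 0;0.03 0 0 0 0 0 0'
```

```text
clock: 6.4
ee_pos: [0.5689, -0.0279, 0.117]
orientation: [-0.0, 0.981, 0.192, -0.001]
wrist_force: [1.0, 0.2, -1.8]
opening: 0.039
gripper_force: 30.0
clock: 6.7
ee_pos: [0.569, -0.0279, 0.1091]
orientation: [-0.0, 0.981, 0.192, -0.0]
wrist_force: [-0.1, -0.1, -1.2]
opening: 0.0383
gripper_force: 30.0
```

```bash
python3 drive.py '0.03 0 0 0.005 0 0 0;0.03 0 0 0.005 0 0 0;0.03 0 0 0.004 0 0 0;0.03 0 0 0 0 0 0' | sed -n '2p;4p'
python3 drive.py '0.03 0 0 0.005 0 0 0;0.03 0 0 0.005 0 0 0;0.03 0 0 0.004 0 0 0;0.03 0 0 0 0 0 0'
```

```text
ee_pos: [0.5688, -0.0279, 0.0949]
wrist_force: [-0.0, -0.2, -1.6]
clock: 7.5
ee_pos: [0.5689, -0.0279, 0.081]
orientation: [-0.0, 0.981, 0.192, -0.001]
wrist_force: [0.3, -0.6, -1.3]
opening: 0.0385
gripper_force: 30.0
```

```bash
python3 drive.py '0.03 0 0 0.003 0 0 0;0.03 0 0 0.002 0 0 0;0.03 0 0 0 0 0 0' | sed -n '2p;4p'
python3 drive.py '0.03 0 0 0.001 0 0 0;0.03 0 0 0.001 0 0 0;0.03 0 0 0 0 0 0'| sed -n '2p;4p'
```

```text
ee_pos: [0.5692, -0.0279, 0.0765]
wrist_force: [-0.2, 0.4, -1.5]
ee_pos: [0.5693, -0.0279, 0.0746]
wrist_force: [0.8, -0.8, -1.4]
```

```bash
python3 drive.py '0.03 0 0 0.001 0 0 0;0.03 0 0 0 0 0 0;0.03 0 0 0 0 0 0'| sed -n '2p;4p'
python3 drive.py '0.03 0 0 0.001 0 0 0;0.03 0 0 0 0 0 0;0.03 0 0 0 0 0 0'| sed -n '2p;4p'
```

```text
ee_pos: [0.5693, -0.0279, 0.0737]
wrist_force: [0.6, 0.4, -1.2]
ee_pos: [0.5694, -0.0279, 0.0737]
wrist_force: [-2.9, 0.1, 10.8]
```

Contact at 0.0737 with 11 N: the collar is on the shoulder. Release and rise.

```bash
python3 drive.py '0.075 0 0 0 0 0 0;0.075 0 0 0 0 0 0;0.075 0 0 0 0 0 0;0.075 0 0 0 0 0 0;0.075 0 0 0 0 0 0'| sed -n '2p;4,6p'
python3 drive.py '0.075 0 0 -0.01 0 0 0;0.075 0 0 -0.03 0 0 0;0.075 0 0 -0.04 0 0 0;0.075 0 0 -0.04 0 0 0;0.075 0 0 -0.03 0 0 0'| sed -n '2p;4,6p'
```

```text
ee_pos: [0.5693, -0.0279, 0.0726]
wrist_force: [0.5, -0.1, 0.4]
opening: 0.0729
gripper_force: 0.0
ee_pos: [0.5699, -0.0277, 0.2262]
wrist_force: [1.4, 1.1, 0.1]
opening: 0.0751
gripper_force: 0.0
```

```bash
python3 drive.py '0.075 -0.015 -0.045 0 0 0 0;0.075 -0.015 -0.045 0 0 0 0;0.075 0 0 0 0 0 0;0.075 0 0 0 0 0 0'| sed -n '2p'
python3 - <<'E'
from h import *
m,im=wsnap('w5');c=proj(m,[.5694,-.0293,.094]);print(c)
x,y=c.astype(int); y0=max(y-60,0);cv2.imwrite('pics/c5.png',cv2.resize(im[y0:y0+120,x-80:x+80],None,fx=4,fy=4))
E
```

```text
ee_pos: [0.5073, 0.0451, 0.2237]
[432.58510659 198.14669734]
```

View pics/c5.png

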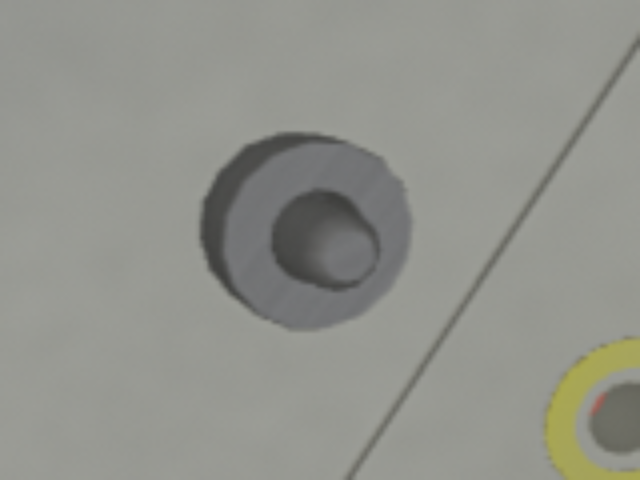

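The crop shows the collar around the spindle, level, with the spindle tip protruding from the bore at crop (350,255). It is home. Next, the pin.

```bash
python3 drive.py '0.06 0.0045 -0.0458 0 0 0 0;0.06 0.0045 -0.0458 0 0 0 0;0.06 0.0045 -0.0458 0 0 0 0;0.06 0.0045 -0.0458 0 0 0 0;0.06 0.0045 -0.0458 0 0 0 0'| sed -n '2p'
python3 - <<'E'
from h import *
wsnap('w6a')
E
python3 drive.py '0.06 0.0045 -0.0458 0 0 0 0;0.06 0 0 0 0 0 0;0.06 0 0 0 0 0 0'| sed -n '2p'
python3 - <<'E'
from h import *
m,im=wsnap('w6');print(proj(m,[.494,.336,.119]),proj(dict(np.load('pics/w6a.npz')),[.494,.336,.119]))
E
```

```text
ee_pos: [0.4431, 0.2655, 0.2229]
ee_pos: [0.4299, 0.3091, 0.2225]
[319.43148535 147.8533714 ] [255.80270409 142.11154912]
```

View pics/w6.png

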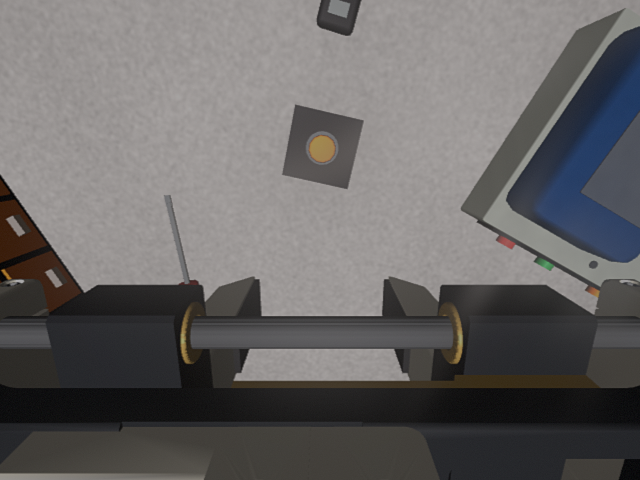

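Run:
```python
from h import *
mt=robot.camera_model('top');E=[]
for n in('w6a','w6'):
    m=dict(np.load(f'pics/{n}.npz'));im=cv2.imread(f'pics/{n}.png')
    e=blob(im,(8,120,80),(24,255,255),proj(m,[.494,.336,.119]),28);E.append((m,e[1][0]));print(e,onz(m,e[1][0],.119))
print(tri(*E[0],*E[1]),tri(*E[1],mt,(159.58,278.25)))
o=robot.get_obs();print(o['ee_pos'],o['clock'],tool(onz(*E[1],.119)-o['ee_pos'],o))
```

```text
(array([258.69761029, 142.52849265]), ((258.7061767578125, 142.53822326660156), (25.713468551635742, 27.043376922607422), 152.81642150878906), 544.0) [0.49449966 0.33396988 0.119     ]
(array([321.54828974, 148.17035547]), ((321.5480041503906, 148.17385864257812), (24.668283462524414, 25.76834487915039), 0.7247386574745178), 497.0) [0.49436754 0.33450457 0.119     ]
[0.49431888 0.33448131 0.11582603] [0.49412748 0.3345733  0.12364978]
[0.43036738 0.30795021 0.2224884 ] 11.05 [ 0.06932642 -0.00068981  0.10346195]
```

The pin's handle top is at (321,148) on the holder, at about (0.4944, 0.3345), height 0.116–0.124 m. Nothing obstructs the descent.

```bash
python3 drive.py '0.06 0.0347 -0.0003 0 0 0 0;0.06 0.0347 -0.0003 0 0 0 0;0.06 0 0 0.035 0 0 0;0.06 0 0 0.035 0 0 0;0.06 0 0 0 0 0 0'| sed -n '2p'
python3 drive.py '0.06 0 0 0.035 0 0 0;0.06 0 0 0.035 0 0 0;0.06 0 0 0 0 0 0;0.06 0 0 0 0 0 0'| sed -n '2,4p'
python3 - <<'E'
from h import *
o=robot.get_obs();print(o['ee_pos'],tool(np.array([.4944,.3345,.081])-o['ee_pos'],o))
E
```

```text
ee_pos: [0.4925, 0.3313, 0.1482]
ee_pos: [0.4943, 0.3352, 0.0843]
orientation: [0.0, 0.982, 0.191, 0.0]
wrist_force: [0.9, 0.1, 0.3]
[0.49432456 0.33516076 0.08425459] [-0.00017931  0.00063965  0.00325474]
```

```bash
python3 drive.py '0.06 0 0.0006 0.003 0 0 0;0.01 0 0 0 0 0 0;0.01 0 0 0 0 0 0;0.01 0 0 0 0 0 0;0.01 0 0 0 0 0 0'| sed -n '2,6p'
python3 drive.py '0.01 0 0 0 0 0 0;0.01 0 0 0 0 0 0;0.01 0 0 -0.01 0 0 0;0.01 0 0 -0.02 0 0 0;0.01 0 0 -0.03 0 0 0'| sed -n '2,6p'
```

```text
ee_pos: [0.4938, 0.3352, 0.0801]
orientation: [-0.0, 0.981, 0.192, 0.0]
wrist_force: [-0.9, 0.3, -0.3]
opening: 0.0326
gripper_force: 0.0
ee_pos: [0.4927, 0.3344, 0.1395]
orientation: [0.001, 0.981, 0.192, -0.001]
wrist_force: [0.9, 1.5, -1.0]
opening: 0.0196
gripper_force: 30.0
```

```bash
python3 drive.py '0.01 0 0 -0.04 0 0 0;0.01 0 0 -0.04 0 0 0;0.01 0 0 -0.02 0 0 0;0.01 0 0 0 0 0 0'| sed -n '2,6p'
python3 drive.py '0.01 -0.0114 0.0453 0 0 0 0;0.01 -0.0114 0.0453 0 0 0 0;0.01 -0.0114 0.0453 0 0 0 0;0.01 -0.0114 0.0453 0 0 0 0;0.01 -0.0114 0.0453 0 0 0 0'| sed -n '2p'
python3 drive.py '0.01 -0.02 0.0453 0 0 0 0;0.01 -0.02 0.0453 0 0 0 0;0.01 -0.02 0.0453 0 0 0 0;0.01 0 0 0 0 0 0;0.01 0 0 0 0 0 0'| sed -n '2,6p'
python3 - <<'E'
from fit import *
o=robot.get_obs();m,im=wsnap('w7');r=proj(m,[.5589,-.1283,.06]);e=blob(im,(22,80,60),(38,255,255),r,45)
X=onz(m,e[1][0],.06);print(o['clock'],r,e[1],X,tool(X-o['ee_pos'],o))
R=Rn.from_quat(np.roll(o['orientation'],-1))
for z in(.0755,.0155,-.0385):print(z,proj(m,o['ee_pos']+R.apply([0,0,z])))
E
```

```text
ee_pos: [0.4948, 0.3364, 0.244]
orientation: [-0.001, 0.981, 0.192, 0.003]
wrist_force: [-0.2, -0.4, -0.5]
opening: 0.0199
gripper_force: 30.0
ee_pos: [0.5254, 0.1018, 0.2391]
ee_pos: [0.5209, -0.046, 0.2391]
orientation: [-0.0, 0.982, 0.19, -0.001]
wrist_force: [-0.7, 0.2, -0.4]
opening: 0.0196
gripper_force: 30.0
14.35 [413.24211319 215.37494337] ((413.0477294921875, 215.51837158203125), (38.146419525146484, 41.206329345703125), 51.33473205566406) [ 0.55870037 -0.12818627  0.06      ] [0.00465271 0.09039307 0.17908191]
0.0755 [320.49811077 251.62973986]
0.0155 [320.31862554 285.29832842]
-0.0385 [320.0242945  340.51017325]
```

View pics/w7.png

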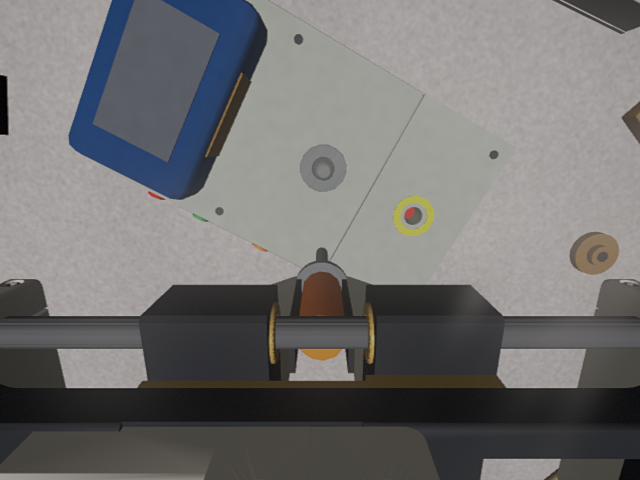

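The picture shows the pin upright with its tip at (321,248), as predicted, the ring at (413,216), and the collar home on the spindle at (323,168). Move over the hole.

```bash
python3 drive.py '0.01 0.0022 0.0451 0 0 0 0;0.01 0.0022 0.0451 0 0 0 0;0.01 0 0 0.04 0 0 0;0.01 0 0 0.03 0 0 0;0.01 0 0 0 0 0 0'| sed -n '2,6p'
python3 drive.py '0.01 0 0 0 0 0 0;0.01 0 0 0 0 0 0;0.01 0 0 0 0 0 0' >/dev/null
python3 - <<'E'
from fit import *
o=robot.get_obs();m,im=wsnap('w8');r=proj(m,[.5588,-.1282,.06]);e=blob(im,(22,80,60),(38,255,255),r,45)
print(o['clock'],o['ee_pos'],r,e,tool(np.array([.5588,-.1282,.06])-o['ee_pos'],o))
R=Rn.from_quat(np.roll(o['orientation'],-1));p=proj(m,o['ee_pos']+R.apply([0,0,.0755]));print(p)
cv2.imwrite('pics/c8.png',cv2.resize(im[180:330,220:420],None,fx=4,fy=4))
E
```

```text
ee_pos: [0.5569, -0.1243, 0.1656]
orientation: [-0.002, 0.981, 0.193, -0.004]
wrist_force: [0.2, 1.1, -1.0]
opening: 0.0195
gripper_force: 30.0
15.2 [ 0.56073159 -0.1260916   0.17155246] [321.9002217  241.59417588] (array([322.11804352, 238.57038321]), ((322.064208984375, 240.9770965576172), (43.0496711730957, 46.250579833984375), 89.22441101074219), 865.5) [-0.00287633  0.00106068  0.11154698]
[320.49699713 251.61322896]
```

View pics/c8.png

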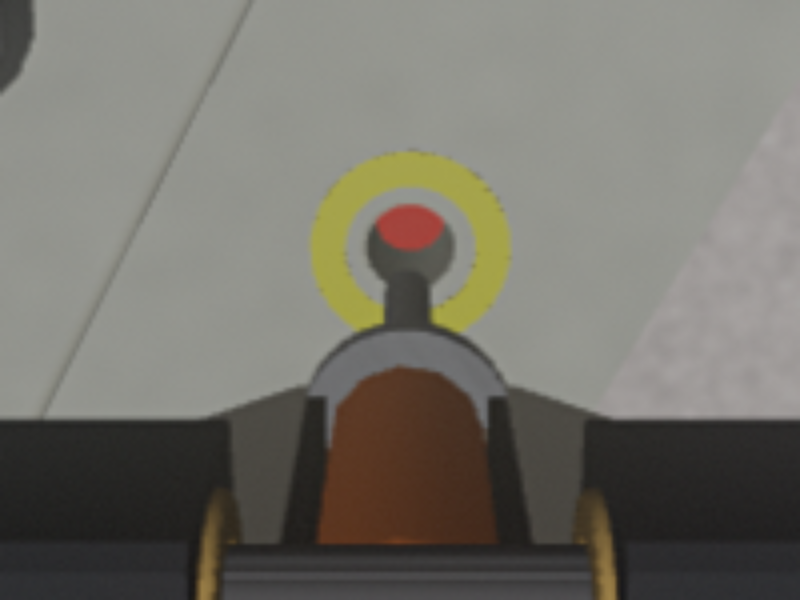

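The crop shows the pin tip just above the hole, laterally aligned, at crop (408,275), with the red button visible. I'll correct by (-2.5, +0.7) mm while lowering.

```bash
python3 drive.py '0.01 -0.0025 0.0007 0.01 0 0 0;0.01 0 0 0.01 0 0 0;0.01 0 0 0.006 0 0 0;0.01 0 0 0 0 0 0;0.01 0 0 0 0 0 0'| sed -n '2,4p'
python3 - <<'E'
from h import *
o=robot.get_obs();print(o['ee_pos'],tool(np.array([.5588,-.1282,.1435])-o['ee_pos'],o))
E
```

```text
ee_pos: [0.5574, -0.1281, 0.1434]
orientation: [-0.0, 0.981, 0.192, -0.0]
wrist_force: [0.5, -0.1, -1.0]
[ 0.5573991  -0.12814795  0.14339702] [ 0.00127833  0.00057523 -0.00010391]
```

```bash
python3 drive.py '0.01 0.001 0.0003 0.006 0 0 0;0.01 0 0 0.006 0 0 0;0.01 0 0 0.006 0 0 0;0.01 0 0 0.006 0 0 0;0.01 0 0 0 0 0 0'| sed -n '2,4p'
python3 drive.py '0.01 0 0 0.005 0 0 0;0.01 0 0 0.003 0 0 0;0.01 0 0 0 0 0 0;0.01 0 0 0 0 0 0'| sed -n '2,4p'
```

```text
ee_pos: [0.5579, -0.128, 0.1186]
orientation: [-0.0, 0.981, 0.192, -0.001]
wrist_force: [-0.2, 1.3, -0.3]
ee_pos: [0.5586, -0.1281, 0.1117]
orientation: [0.0, 0.981, 0.192, 0.0]
wrist_force: [-0.6, 0.2, -0.8]
```

Well centred; now press.

```bash
python3 drive.py '0.01 0 0 0.003 0 0 0;0.01 0 0 0.002 0 0 0;0.01 0 0 0 0 0 0'| sed -n '2p;4p'
python3 drive.py '0.01 0 0 0.002 0 0 0;0.01 0 0 0.002 0 0 0;0.01 0 0 0 0 0 0'| sed -n '2p;4p'
python3 drive.py '0.01 0 0 0.001 0 0 0;0.01 0 0 0 0 0 0;0.01 0 0 0 0 0 0'| sed -n '2p;4p'
```

```text
ee_pos: [0.5589, -0.1281, 0.1068]
wrist_force: [0.2, 0.5, 2.8]
ee_pos: [0.5589, -0.1281, 0.1029]
wrist_force: [0.4, -0.1, 5.8]
ee_pos: [0.559, -0.1281, 0.1021]
wrist_force: [0.4, 1.1, 6.8]
```

```bash
python3 drive.py '0.01 0 0 0.001 0 0 0;0.01 0 0 0 0 0 0;0.01 0 0 0 0 0 0;0.01 0 0 0 0 0 0;0.01 0 0 0 0 0 0'
python3 drive.py '0.01 0 0 0.0005 0 0 0;0.01 0 0 0 0 0 0;0.01 0 0 0 0 0 0;0.01 0 0 0 0 0 0;0.01 0 0 0 0 0 0'
```

```text
clock: 18.05
ee_pos: [0.5591, -0.1281, 0.1014]
orientation: [0.0, 0.981, 0.192, 0.001]
wrist_force: [-0.5, 0.4, 8.7]
opening: 0.0192
gripper_force: 30.0
clock: 18.55
ee_pos: [0.5592, -0.1281, 0.1012]
orientation: [0.0, 0.981, 0.192, 0.001]
wrist_force: [-1.6, -0.3, 11.3]
opening: 0.0193
gripper_force: 30.0
```

The force rises without motion, so the button is on its hard stop. I've held it for 0.5 s and can hand in.

```bash
python3 -c "
from cell import robot
o=robot.get_obs();print(o['wrist_force'],abs(o['dq']).max());print(robot.close_job())"
```

```text
[-1.55891044 -0.34407235 11.29140445] 0.0009939863978234349
the job is handed in; nothing more can be done
None
```

I handed the job in at about 18.6 s with the collar home on the shoulder and released, and the gripped pin holding the lock button on its hard stop at about 11–12 N; the judge's verdict was not shown.

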